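# Switch off the shaker and open the specimen jar

### The job

Flip the bench shaker's toggle switch over to off (leaning towards the shaker's front), and only then unscrew the tight cap of the square jar that stands braced in the shaker's nest: turn it anticlockwise, stop turning soon after its threads come free (they let go after about 50 degrees; do not go past 80), and lift it straight up without lifting the jar out of its nest. The program finishes while still holding the cap in the gripper, level and centred just above the open jar, its lower edge about 2 cm clear of the mouth; do not put it down or let go, and leave everything else on the bench where it is.

Things in the scene. Friction and masses are not known exactly. Their poses are not given: they have to be found in the camera images.
- shaker: White bench shaker, fixed, 200 (x) x 310 (y) mm, flat deck 55 mm above the bench. Origin: centre of its underside; x points from its front (dark panel) to its rear, y to its left, z up. An aluminium square nest (inner width 68 mm, walls 6 mm thick, 26 mm high above the deck) is centred at x = 0, y = +80 mm; the toggle switch is at x = 0, y = -90 mm.
- toggle (a joint): Angle (rad) of the switch lever, hinged along the shaker's y axis 63 mm above the bench: +0.5 = on, leaning to the shaker's rear (+x), as it starts; -0.5 = off, leaning to the front (-x); 0 = upright. Over-centre: it snaps to whichever end is nearer; about 2 N sideways at the tip throws it over; its end stops are rigid.
- toggle_tip (a point): Tip of the toggle lever: black round grip 16 mm across and 22 mm long at the end of a steel rod 10 mm across; the tip is 56 mm from the hinge line (112 mm above the bench when leaning, 119 mm upright). Low black cheeks, 14 mm above the deck, flank its foot in +-y.
- jar_mouth (a point): Centre of the mouth rim of the square amber jar, z up. The rim is 102 mm above the jar's underside (157 mm above the bench). Below it a round neck 40 mm across with three short thread ramps runs down to the shoulder, 31 mm below the rim. A sprung rubber seal in the mouth pushes the closed cap up with about 10 N; once the cap is off it stands up to 6 mm proud of the rim.
- jar: The square amber jar, loose: body 66 x 66 x 66 mm below a round shoulder and neck; about 0.65 kg. Origin: centre of its underside, on the shaker's deck; z up. The nest keeps it from turning (1 mm play all round) but not from being lifted: if the cap is pulled up before its threads are free, the jar comes up with it.
- cap_mid (a point): Centre, half-way up, of the black ribbed screw cap, 56 mm across, 28 mm high, 45 g, open below (skirt 24 mm deep). Closed: centre 8 mm below the rim, lower edge 9 mm above the shoulder, axes as the jar's. Right-hand thread: turned anticlockwise from above it rises about 2 mm by itself and is free after about 50 degrees (0.87 rad); first needs about 0.5 N m. Clockwise it meets a stop.
- mount_a: Specimen mount, black puck 30 mm across, 16 mm high, on the shaker's deck near its front edge. Leave alone. Origin: centre of its underside.
- mount_b: The other such puck, on the deck near its rear edge. Leave alone. Origin: centre of its underside.
- remote: Black remote control, 45 x 130 x 18 mm, on the bench at the left. Leave alone. Origin: centre of its underside.
- round_jar: Round white closed jar, 60 mm across, 85 mm high, on the bench at the left. Leave alone. Origin: centre of its underside.
- sample_case: Grey sample case, 100 x 140 x 30 mm, on the bench at the right. Leave alone. Origin: centre of its underside.
- dish: Shallow glass dish, 90 mm across, 16 mm high, on the bench at the right. Leave alone. Origin: centre of its underside.
- eyepiece: Black microscope eyepiece, 34 mm across, 58 mm high, on the bench at the left, farthest from the robot. Leave alone. Origin: centre of its underside.

How it is judged:
By the outcome, as a careful person would: the job done as asked, in the order asked, and still so for the second after the job is handed in, while the arm keeps its last pose, push and grip.
It also fails if it takes over 48 s, if anything falls off the work surface, if the arm or the gripper's body presses on something with over 40 N, if the wrist force passes 120 N, or if a joint passes its speed limit or range.

### The arm

A 6-joint arm with a two-finger parallel gripper is mounted at the origin on the work surface. World frame = base frame: x ahead of the robot, y to its left, z up, the work surface at z = 0. Lengths are in m, angles in degrees, forces in N, time in s.
With the tool pointing down it reaches from about 0.4 to 0.825 m from the base axis. Payload 7 kg.
Tool frame: the origin (TCP) lies at the very end of the fingers, on their centre line; the grasp point (between the pads) lies 19 mm behind it; z points along the fingers, y is the line along which they close (so a half turn about z gives the same grasp; the last joint's range is limited). The gripper opens to 88 mm and grips with 3 to 60 N. Pads are 19 mm wide; open, the fingers measure 130 mm over their backs; the gripper's body (78 mm by 193 mm) begins 47 mm behind the grasp point.
Start: joints at [-49.727, 20.546, 0.682, 0, -70.136, -16.507], TCP at [0.272, -0.618, 0.227] pointing down, gripper open.
Joint ranges: [-176.03, 176.03], [-82.01, 121.73], [-58.28, 71.71], [-173.87, 95.51], [-174.79, -0.11], [-173.66, 173.66]. Speed limits (degrees/s): [136.94, 136.94, 172.46, 180, 180, 180].

### API

Orientations are given as [roll, pitch, yaw] about the fixed x, y, z axes, in that order (R = Rz(yaw) Ry(pitch) Rx(roll)).
In Python, from plant import ctrl gives the robot as it stands.
- The arm moves only by the tool carry_out, never from a script. Its argument "deltas" is a list that holds one entry, the list of rows, each a list of 5 numbers: the shift along the tool's x, y, z scaled (see below), then the turn about the tool's z scaled (see below), then the opening, from -1 (shut) to 1 (fully open). A call has 1 to 5 rows; each row is the pose to reach, as a shift and turn from the pose commanded when the call began, along the tool's axes at that moment, turning the shorter way round; what a row does not reach only later rows make up. The controller multiplies each number of a shift by 20 cm and each number of a turn by 2 pi rad. A row lasts 1/10 s, in which the tool goes at most 50 mm and 8.59 degrees, less where a joint would pass 70% of its speed; a pose out of reach is approached as far as the arm can. A call with a number of a shift or a turn outside -1 to 1 is refused whole. A call with a gripper value outside its range is refused whole. The fingers move at their own pace and stop on an object; the grip force is fixed at half the most. Time passes only in rows, so rows that repeat a pose let the fingers close. It gives the time, the measured TCP pose, the force, the opening and the grip force at its end, in the units of the state.
- ctrl.get_obs(): the state, without advancing time (a new reading comes with each control period).
- ctrl.snapshot(name): name is "scene" or "top" or "wrist"; returns a dict with "color" (420x560x3 uint8, red, green, blue), "camera_matrix" (3x3 intrinsics, pixels), "R" (3x3) and "t" (3): a world point X has camera coordinates R X + t. Camera axes: x right, y down, z forward; pixel columns grow to the right and rows downward; lengths in m; the calibration is good to about 2 mm. A picture is of the moment at which its call begins. There is no depth.
- ctrl.close_job(): hands the job in; it is judged then, once.
Trained networks look in a picture, given as the dict that the camera call returned (one of the last four; its "shot" number tells which), for a name from the list of things; names that differ only in an ending like _2 or _b are one class to them, and where a whole thing is asked for, a point or a joint stands for the part that bears it (a point fixed in the world has none). Each returns a list of dicts, best first, with "p" (0 to 1); they miss things now and then, are a little off and sometimes report something else, mostly with a low value. They report only what shows in the picture. A call takes as long as a camera call.
- ctrl.search_frame(picture, name): "centre" ([column, row] in pixels, amid what is visible of it).
- ctrl.silhouettes(picture, name): "mask" (420x560 bool, what is visible of it) and "centre" ([column, row] in pixels, amid what is visible of it).
- ctrl.spot_point(picture, name): "centre" ([column, row] in pixels: a listed point, or the origin of a listed thing).
The state is a dict: "clock": time; "joint_pos": joint angles; "qvel": joint speeds; "tau": joint torques, N m; "tool_pos": TCP position; "orientation": TCP orientation; "force": force on the tool from outside, world axes, zero at the start; "moment": the same for the moment, N m; "opening": finger opening in m; "gripper_force": force on a finger pad.
Only numpy, scipy, OpenCV 4.12 (cv2) and the standard library are available. Lean on these libraries where they do the work, as an engineer would, in place of code of your own. Each camera call takes 0.05 s, during which the arm holds its last target. There are 200 camera calls.

## Working session

There is one attempt and no reset: what is moved stays moved. The work goes in short steps, Python scripts to look and compute and a tool call to move; the robot and the scene stay as the last step left them, time stands still between calls to the robot, and variables do not carry over. Pictures are saved under pics/ and viewed, at most 10 in all, crops included, and the job is handed in when it is done.

Besides the shell and the picture viewer there is one more tool, called after ">>>" as a command line: name --argument value ..., lists and objects as JSON in quotes. carry_out: Moves the arm, as the interface text tells. Its arguments: {"type":"object","properties":{"deltas":{"type":"array"}},"required":["deltas"]}

```bash
mkdir -p pics; ls
cat > h.py <<'E'
import numpy as np, cv2
from plant import ctrl
def ray(pic,px):
    K=np.array(pic["camera_matrix"]);R=np.array(pic["R"]);t=np.array(pic["t"])
    d=R.T@np.linalg.solve(K,[px[0],px[1],1.]); return -R.T@t,d
def atz(pic,px,z):
    c,d=ray(pic,px); return c+d*(z-c[2])/d[2]
def save(pic,n): cv2.imwrite(f"pics/{n}.png",pic["color"][:,:,::-1])
def tri(l):
    A=0;b=0
    for c,d in l:
        d=d/np.linalg.norm(d);P=np.eye(3)-np.outer(d,d);A=A+P;b=b+P@c
    return np.linalg.solve(A,b)
E
python3 - <<'E'
from h import *
np.set_printoptions(precision=4,suppress=True)
o=ctrl.get_obs();print(o)
P={n:ctrl.snapshot(n) for n in("top","scene")}
save(P["top"],"top0");save(P["scene"],"scene0")
zs=dict(shaker=0,toggle_tip=.112,jar_mouth=.157,cap_mid=.149,jar=.055,mount_a=.055)
for n,z in zs.items():
    for k,p in P.items():
        for r in ctrl.spot_point(p,n)[:2]:
            print(n,k,round(r["p"],2),np.array(r["centre"]),atz(p,r["centre"],z))
E
```

```text
pics
{'clock': 0.0, 'joint_pos': array([-49.7291,  20.5902,   0.6367,  -0.0196, -70.1366, -16.5096]), 'qvel': array([-0.0807, -0.0411,  0.0402, -0.0109, -0.0075, -0.0335]), 'tau': array([ -0.0003, -58.2719,  29.3059,   6.9974,   0.0068,  -0.0002]), 'tool_pos': array([ 0.2718, -0.6174,  0.2257]), 'orientation': array([ 179.9084,   -0.0079, -156.2453]), 'force': array([-0.7842,  0.3769, -0.0508]), 'moment': array([0.0147, 0.0046, 0.0349]), 'gripper_force': 0.0, 'opening': 0.08781176495389892}
shaker top 0.94 [228.9 202.7] [0.5084 0.1284 0.    ]
shaker scene 0.76 [303.3 274.3] [ 0.4971  0.1255 -0.    ]
shaker scene 0.22 [272.8 230.8] [ 0.4064 -0.096   0.    ]
toggle_tip top 0.44 [259.5 197.2] [0.5161 0.029  0.112 ]
jar_mouth top 0.69 [193.9 197.7] [0.5049 0.2045 0.157 ]
jar_mouth scene 0.8 [322.7 242.4] [0.5083 0.1971 0.157 ]
cap_mid top 0.54 [194.8 199.5] [0.5009 0.2035 0.149 ]
cap_mid scene 0.59 [322.5 244.5] [0.507  0.1959 0.149 ]
jar top 0.59 [204.8 204.8] [0.4951 0.193  0.055 ]
jar scene 0.97 [323.1 273.5] [0.5056 0.2041 0.055 ]
mount_a top 0.55 [236.8 229.5] [0.4245 0.0954 0.055 ]
mount_a top 0.39 [234.5 177.5] [0.5795 0.108  0.055 ]
mount_a scene 0.68 [279.5 266.5] [0.5699 0.1003 0.055 ]
mount_a scene 0.64 [307.9 245.2] [0.4393 0.0876 0.055 ]
```

View pics/top0.png

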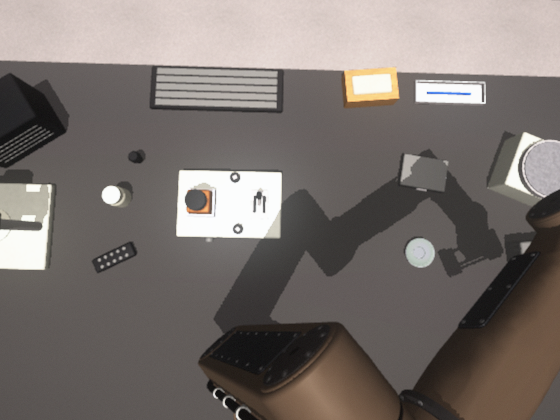

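View pics/scene0.png

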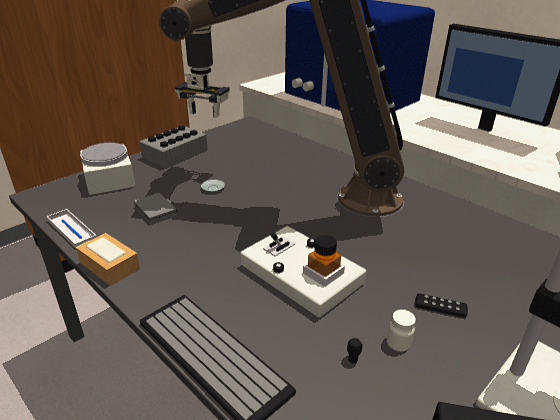

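The top view shows the shaker at columns 177–282, rows 170–238. The jar is at (197,202) and the toggle at (259,197), leaning away from the robot, so the front faces the robot. I'll move towards the toggle now and take a wrist view from there.

>>> carry_out --deltas '[[[-0.87,0.78,0,0,-1],[-0.87,0.78,0,0,-1],[-0.87,0.78,0,0,-1],[-0.87,0.78,0,0,-1],[-0.87,0.78,0,0,-1]]]'

```text
clock: 1.2
tool_pos: [0.3691, -0.4024, 0.2269]
orientation: [-180.0, 0.0, -156.2]
force: [0.9, 0.8, 1.1]
opening: 0.0532
gripper_force: 0.0
```

>>> carry_out --deltas '[[[-0.87,0.78,0,0,-1],[-0.87,0.78,0,0,-1],[-0.87,0.78,0,0,-1],[-0.87,0.78,0,0,-1],[-0.87,0.78,0,0,-1]]]'

```text
clock: 1.7
tool_pos: [0.4657, -0.1894, 0.2271]
orientation: [-180.0, 0.1, -156.1]
force: [-0.2, -0.9, 0.3]
opening: 0.0132
gripper_force: 0.0
```

>>> carry_out --deltas '[[[-0.5,0.45,0,0.066,-1],[-0.5,0.45,0,0.066,-1],[-0.5,0.45,0,0.066,-1],[-0.5,0.45,0,0.066,-1],[-0.5,0.45,0,0.066,-1]]]'

```text
clock: 2.2
tool_pos: [0.5202, -0.0683, 0.2265]
orientation: [-180.0, -0.0, -179.8]
force: [-0.6, -0.5, -0.5]
opening: 0.0004
gripper_force: 0.0
```

Run:
```python
from h import *
np.set_printoptions(precision=4,suppress=True)
P={n:ctrl.snapshot(n) for n in("wrist","top","scene")}
save(P["wrist"],"wrist1")
print(ctrl.get_obs()["tool_pos"])
zs=dict(toggle_tip=.112,jar_mouth=.157,cap_mid=.149,mount_a=.055,shaker=0)
for n,z in zs.items():
    L=[]
    for k,p in P.items():
        for r in ctrl.spot_point(p,n)[:2]:
            print(n,k,round(r["p"],2),np.array(r["centre"]),atz(p,r["centre"],z))
```

```text
[ 0.5196 -0.07    0.2266]
toggle_tip wrist 0.66 [408.9 215. ] [0.5267 0.0316 0.112 ]
toggle_tip scene 0.72 [155.3 209.3] [ 0.6992 -0.314   0.112 ]
toggle_tip scene 0.45 [269.8 234.4] [0.5382 0.0284 0.112 ]
jar_mouth scene 0.86 [324.9 242.6] [0.5048 0.2016 0.157 ]
cap_mid scene 0.58 [322.5 243.2] [0.5026 0.1921 0.149 ]
mount_a wrist 0.94 [465. 252.] [0.5817 0.1105 0.055 ]
mount_a wrist 0.76 [473.5  80.2] [0.4256 0.0943 0.055 ]
mount_a top 0.55 [240.1 228.9] [0.4266 0.0857 0.055 ]
mount_a scene 0.6 [276.1 265. ] [0.572 0.089 0.055]
mount_a scene 0.59 [309.3 243.5] [0.43   0.0847 0.055 ]
shaker wrist 0.7 [464.1 159.4] [0.5008 0.1238 0.    ]
shaker top 0.78 [229.6 205.7] [0.4991 0.1259 0.    ]
shaker scene 0.76 [299.9 274.4] [0.5045 0.1189 0.    ]
```

View pics/wrist1.png

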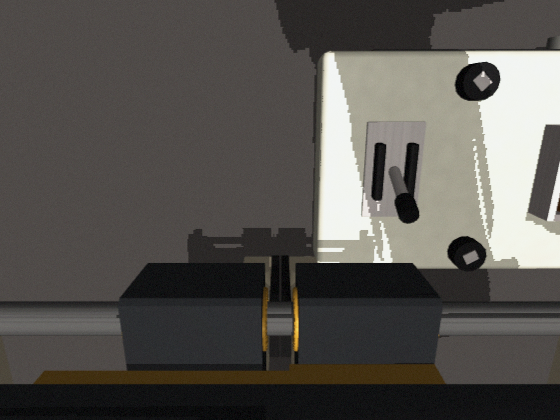

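The toggle tip is at (407,212) in the wrist view, about (0.527, 0.031), leaning to +x. I'll go behind it, descend, and push towards −x.

>>> carry_out --deltas '[[[-0.23,0.5,0,0,-1],[-0.23,0.5,0,0,-1],[-0.23,0.5,0.1,0,-1],[-0.23,0.5,0.35,0,-1],[-0.23,0.5,0.5,0,-1]]]'

```text
clock: 3.6
tool_pos: [0.5649, 0.0313, 0.1238]
orientation: [-180.0, -0.1, -180.0]
force: [-0.3, -0.1, 0.0]
opening: 0.0007
gripper_force: 0.0
```

>>> carry_out --deltas '[[[0,0,0.14,0,-1],[0,0,0.14,0,-1]]]'

```text
clock: 3.8
tool_pos: [0.5634, 0.0301, 0.0948]
orientation: [-179.9, -0.4, 180.0]
force: [-0.5, -0.1, 0.7]
opening: 0.0002
gripper_force: 0.0
```

>>> carry_out --deltas '[[[0.08,0,0,0,-1],[0.14,0,0,0,-1],[0.2,0,0,0,-1],[0.25,0,0,0,-1],[0.25,0,0,0,-1]]]'

```text
clock: 4.3
tool_pos: [0.5144, 0.0306, 0.0992]
orientation: [180.0, -0.0, -180.0]
force: [0.7, -0.1, 0.1]
opening: 0.0003
gripper_force: 0.0
```

Run:
```python
from h import *
np.set_printoptions(precision=4,suppress=True)
P={n:ctrl.snapshot(n) for n in("wrist","scene")}
save(P["wrist"],"wrist2")
print(ctrl.get_obs())
for k,p in P.items():
    for r in ctrl.spot_point(p,"toggle_tip")[:2]:
        print(k,round(r["p"],2),np.array(r["centre"]),atz(p,r["centre"],.112))
```

```text
{'clock': 4.4, 'joint_pos': array([  25.1994,   12.8206,  -28.8745,    0.0034,  -48.2877, -115.1725]), 'qvel': array([-0.2266,  0.8466,  0.6866,  0.1522,  0.1581,  0.0761]), 'tau': array([  0.0783, -42.0797,  22.7464,   5.3931,  -0.1362,  -0.0229]), 'tool_pos': array([0.5158, 0.0307, 0.099 ]), 'orientation': array([ 179.995 ,    0.0166, -179.9708]), 'force': array([-0.3044, -0.1416, -0.2222]), 'moment': array([-0.0068, -0.0452, -0.0119]), 'gripper_force': 0.0, 'opening': 0.00022152248004272474}
wrist 0.93 [285.8 216. ] [0.4817 0.0332 0.112 ]
scene 0.5 [284.2 226.4] [0.4799 0.028  0.112 ]
```

View pics/wrist2.png

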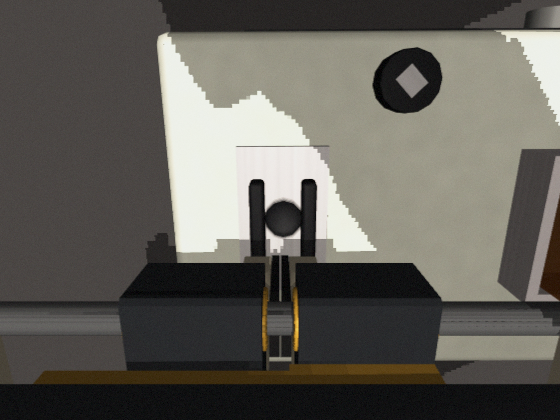

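The tip is now at (284,217) in the wrist view, x≈0.481, so it has snapped to the front. Next I'll rise and move beside the jar for a closer look.

>>> carry_out --deltas '[[[-0.05,0,-0.2,0,1],[-0.1,0,-0.45,0,1],[-0.2,0.1,-0.7,0,1],[-0.3,0.35,-0.75,0,1],[-0.3,0.6,-0.75,0,1]]]'

```text
clock: 5.0
tool_pos: [0.5783, 0.1425, 0.2511]
orientation: [179.9, 0.3, 179.9]
force: [1.3, -0.9, -0.0]
opening: 0.035
gripper_force: 0.0
```

>>> carry_out --deltas '[[[0,0.25,0,0,1],[0,0.25,0,0,1],[0,0.25,0,0,1]]]'

```text
clock: 5.3
tool_pos: [0.5753, 0.1928, 0.2472]
orientation: [-179.9, -0.1, -179.9]
force: [-0.0, -0.4, -0.7]
opening: 0.0592
gripper_force: 0.0
```

Run:
```python
from h import *
np.set_printoptions(precision=4,suppress=True)
P={n:ctrl.snapshot(n) for n in("wrist","top")}
save(P["wrist"],"wrist3")
o=ctrl.get_obs();print(o["tool_pos"],o["orientation"],o["joint_pos"])
for n,z in dict(toggle_tip=.112,jar_mouth=.157,cap_mid=.149,jar=.055).items():
  for k,p in P.items():
    for r in ctrl.spot_point(p,n)[:2]:
        print(n,k,round(r["p"],2),np.array(r["centre"]),atz(p,r["centre"],z))
p=P["wrist"]
m=ctrl.silhouettes(p,"cap_mid")
if m:
    ys,xs=np.nonzero(m[0]["mask"]);print("mask",m[0]["p"],xs.min(),xs.max(),ys.min(),ys.max(),cv2.minEnclosingCircle(np.c_[xs,ys].astype(np.float32)))
print("cam",ray(p,(0,0))[0])
```

```text
[0.5753 0.1911 0.2477] [-179.9606   -0.0502  179.9962] [  36.8206   13.4321   -6.5272    0.0015  -70.1045 -126.8248]
toggle_tip wrist 0.98 [64.8 67.1] [0.4739 0.0329 0.112 ]
toggle_tip top 0.59 [258.7 215.8] [0.4634 0.0296 0.112 ]
jar_mouth top 0.63 [207.9 205.9] [0.4837 0.1657 0.157 ]
jar_mouth top 0.62 [193.9 199.2] [0.5009 0.2043 0.157 ]
cap_mid wrist 0.73 [294.3 106.4] [0.501  0.2023 0.149 ]
cap_mid top 0.88 [196.7 197.1] [0.5076 0.1987 0.149 ]
cap_mid top 0.48 [194.9 197.7] [0.5058 0.2035 0.149 ]
mask 0.92 251 338 59 151 ((295.0, 105.0), 46.529659271240234)
cam [0.4965 0.193  0.4057]
```

View pics/wrist3.png

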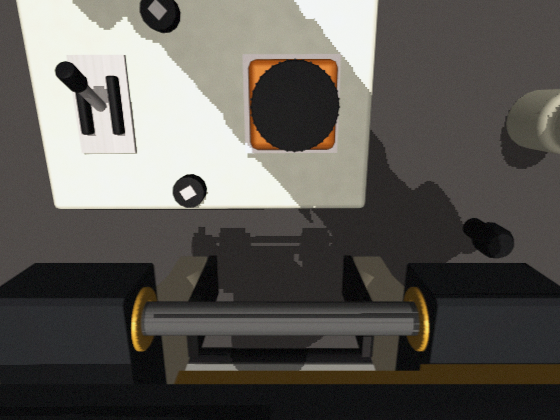

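The toggle is confirmed off, with its tip leaning to the front at (68,75). The cap top is centred at (295,105), about (0.502, 0.2025). I'll align over it and descend.

>>> carry_out --deltas '[[[0.36,0.055,0,0,1],[0.36,0.055,0,0,1],[0.36,0.055,0,0,1],[0.36,0.055,0.1,0,1],[0.36,0.055,0.2,0,1]]]'

```text
clock: 6.35
tool_pos: [0.5039, 0.2031, 0.2086]
orientation: [179.9, 0.1, -180.0]
force: [-0.7, 0.5, -0.8]
opening: 0.0874
gripper_force: 0.0
```

>>> carry_out --deltas '[[[0,0,0,0,1],[0,0,0,0,1]]]'

```text
clock: 6.55
tool_pos: [0.5038, 0.2025, 0.2084]
orientation: [-180.0, -0.0, -180.0]
force: [0.2, 0.3, 0.7]
opening: 0.0875
gripper_force: 0.0
```

Run:
```python
from h import *
np.set_printoptions(precision=4,suppress=True)
p=ctrl.snapshot("wrist");save(p,"wrist4")
q=ctrl.snapshot("scene")
o=ctrl.get_obs();print(o["tool_pos"],o["orientation"],o["opening"],o["force"])
for r in ctrl.spot_point(p,"cap_mid")[:1]: print(r["centre"],atz(p,r["centre"],.149))
for r in ctrl.spot_point(q,"cap_mid")[:1]: print(r["centre"],atz(q,r["centre"],.149))
```

```text
[0.5042 0.2029 0.2092] [ 179.9668    0.0739 -179.9953] 0.08769642182177267 [-0.4925 -0.4441  0.0385]
[278.0, 224.4] [0.4995 0.2015 0.149 ]
[323.3, 243.9] [0.5035 0.1956 0.149 ]
```

View pics/wrist4.png

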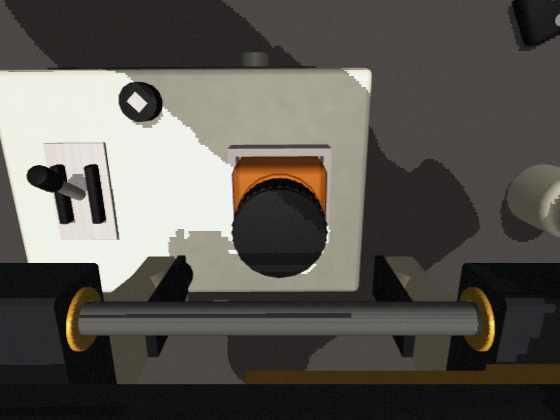

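The cap is at (280,229), centred between the fingers. I'll correct x by about 3 mm, descend and grip.

>>> carry_out --deltas '[[[0.015,0,0.1,0,1],[0.015,0,0.2,0,1],[0.015,0,0.3,0,1],[0.015,0,0.365,0,1],[0.015,0,0.365,0,1]]]'

```text
clock: 7.25
tool_pos: [0.4997, 0.2021, 0.1338]
orientation: [-179.9, -0.1, 180.0]
force: [-0.5, 0.1, -0.1]
opening: 0.0875
gripper_force: 0.0
```

>>> carry_out --deltas '[[[0,0,0,0,-1],[0,0,0,0,-1],[0,0,0,0,-1],[0,0,0,0,-1],[0,0,0,0,-1]]]'

```text
clock: 7.75
tool_pos: [0.5005, 0.2024, 0.1356]
orientation: [-180.0, 0.0, -180.0]
force: [0.8, -3.0, 0.9]
opening: 0.0563
gripper_force: 30.0
```

>>> carry_out --deltas '[[[0,0,0,0,-1],[0,0,0,0,-1]]]'

```text
clock: 7.95
tool_pos: [0.5006, 0.2023, 0.1355]
orientation: [-180.0, 0.0, -180.0]
force: [0.5, -3.2, 4.2]
opening: 0.056
gripper_force: 30.0
```

Gripped: opening 56 mm, 30 N. Now turning anticlockwise, which is negative about the tool's z.

>>> carry_out --deltas '[[[0,0,0,-0.015,-1],[0,0,-0.001,-0.03,-1],[0,0,-0.002,-0.045,-1],[0,0,-0.003,-0.06,-1],[0,0,-0.003,-0.07,-1]]]'

```text
clock: 8.45
tool_pos: [0.5008, 0.2031, 0.1363]
orientation: [180.0, 0.1, -154.6]
force: [-1.5, -0.6, 5.9]
opening: 0.0564
gripper_force: 30.0
```

Run:
```python
from h import *
np.set_printoptions(precision=4,suppress=True)
o=ctrl.get_obs();print(o["tool_pos"],o["orientation"],o["opening"],o["force"],o["moment"],o["joint_pos"])
```

```text
[0.5008 0.2031 0.1363] [ 179.9742    0.0752 -154.576 ] 0.05643501169970367 [-1.4663 -0.6179  5.9384] [-0.253   0.3979 -0.0092] [  42.8694   12.4078  -23.5146   -0.0025  -53.9982 -107.4439]
```

>>> carry_out --deltas '[[[0,0,-0.001,-0.02,-1],[0,0,-0.003,-0.04,-1],[0,0,-0.005,-0.06,-1],[0,0,-0.006,-0.08,-1],[0,0,-0.006,-0.095,-1]]]'

```text
clock: 8.95
tool_pos: [0.5008, 0.203, 0.1375]
orientation: [-180.0, 0.1, -120.3]
force: [-0.2, -0.5, 4.7]
opening: 0.0557
gripper_force: 30.0
```

Run:
```python
from h import *
np.set_printoptions(precision=4,suppress=True)
o=ctrl.get_obs();print(o["tool_pos"],o["orientation"],o["opening"],o["force"],o["moment"],o["joint_pos"])
```

```text
[0.5008 0.203  0.1375] [-179.9716    0.0721 -120.2988] 0.055716623357219934 [-0.2479 -0.4901  4.7459] [-0.3455  0.1094 -0.1043] [ 42.8631  12.3358 -23.4351   0.0077 -54.1518 -73.1664]
```

>>> carry_out --deltas '[[[0,0,-0.008,0,-1],[0,0,-0.015,0,-1],[0,0,-0.02,0,-1],[0,0,-0.02,0,-1]]]'

```text
clock: 9.35
tool_pos: [0.5002, 0.2026, 0.1408]
orientation: [180.0, -0.0, -120.7]
force: [-0.4, -1.3, -0.6]
opening: 0.0561
gripper_force: 30.0
```

Run:
```python
from h import *
np.set_printoptions(precision=4,suppress=True)
p=ctrl.snapshot("wrist")
q=ctrl.snapshot("scene")
save(q,"scene5")
o=ctrl.get_obs();print(o["tool_pos"],o["orientation"],o["opening"],o["force"],o["moment"])
a=cv2.resize(p["color"],(400,300));b=cv2.resize(q["color"][200:300,265:400],(400,300),interpolation=cv2.INTER_CUBIC)
cv2.imwrite("pics/c5.png",np.hstack([a,b])[:,:,::-1])
```

```text
[0.5002 0.2026 0.1407] [ 179.9842   -0.0176 -120.6413] 0.056083529956913326 [-0.0738 -0.1746 -0.5182] [-0.0735  0.0651 -0.0234]
```

View pics/c5.png

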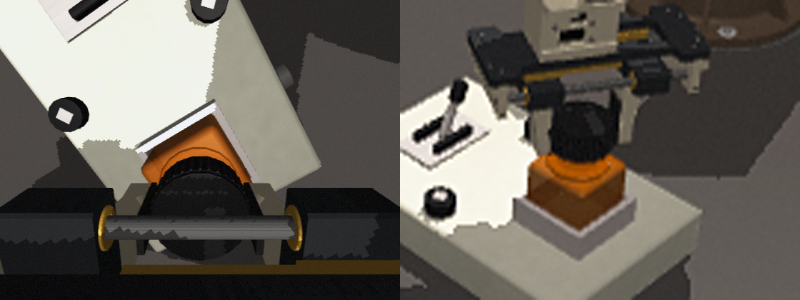

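The wrist force is now only the cap's weight (−0.5 N), so the threads are free. In the picture the jar is still seated in its nest. I'll lift 37 mm more.

>>> carry_out --deltas '[[[0,0,-0.04,0,-1],[0,0,-0.09,0,-1],[0,0,-0.14,0,-1],[0,0,-0.185,0,-1],[0,0,-0.185,0,-1]]]'

```text
clock: 9.95
tool_pos: [0.5012, 0.2032, 0.1799]
orientation: [-179.9, 0.2, -120.6]
force: [0.5, -0.5, -0.2]
opening: 0.0558
gripper_force: 30.0
```

>>> carry_out --deltas '[[[0,0,0,0,-1],[0,0,0,0,-1],[0,0,0,0,-1]]]'

```text
clock: 10.25
tool_pos: [0.5001, 0.2024, 0.1774]
orientation: [180.0, -0.0, -120.6]
force: [0.1, -0.4, -0.7]
opening: 0.0557
gripper_force: 30.0
```

Run:
```python
from h import *
np.set_printoptions(precision=4,suppress=True)
p=ctrl.snapshot("wrist")
q=ctrl.snapshot("scene")
o=ctrl.get_obs();print(o["tool_pos"],o["orientation"],o["opening"],o["force"],o["moment"])
for n,z in dict(cap_mid=.191,jar_mouth=.157,jar=.055).items():
  for r in ctrl.spot_point(q,n)[:1]: print(n,r["p"],r["centre"],atz(q,r["centre"],z))
K,R,t=[np.array(q[k]) for k in("camera_matrix","R","t")]
for X in([.5005,.2025,.191],[.5005,.2025,.157]):
  u=K@(R@X+t);print("expect",u[:2]/u[2])
a=cv2.resize(p["color"],(400,300));b=cv2.resize(q["color"][200:300,265:400],(400,300),interpolation=cv2.INTER_CUBIC)
cv2.imwrite("pics/c6.png",np.hstack([a,b])[:,:,::-1])
```

```text
[0.5002 0.2025 0.1775] [ 179.9845   -0.0416 -120.596 ] 0.05598634943718813 [ 0.3377  0.4301 -0.1875] [ 0.038  -0.0049 -0.0124]
cap_mid 0.68 [325.5, 230.8] [0.5015 0.1981 0.191 ]
jar_mouth 0.84 [323.4, 242.8] [0.5083 0.1995 0.157 ]
jar 0.95 [324.9, 271.1] [0.4943 0.2008 0.055 ]
expect [327.0663 231.3392]
expect [326.2328 242.0701]
```

View pics/c6.png

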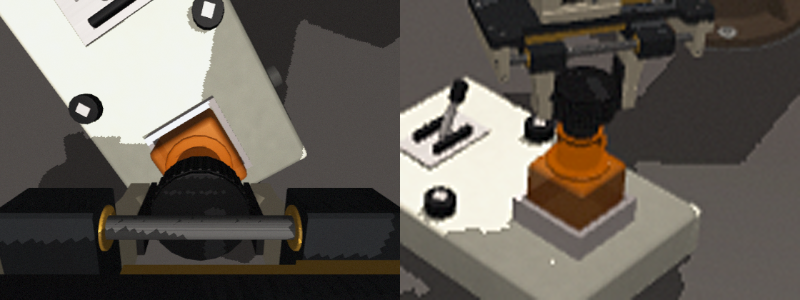

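The cap is held level above the open neck, the jar is seated and the toggle leans to the front. The network's cap position agrees with what I expect to within 2 px, so I'm handing in.

```bash
python3 -c "
from plant import ctrl
print(ctrl.close_job())"
```

```text
the job is handed in; nothing more can be done
None
```

The job is handed in: the toggle was flipped to off first, then the cap was unscrewed about 60°, and it is held level and centred about 2 cm above the open jar, which is still in its nest.

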